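# Load the mandrel bar into its block in two bites

## Task

Take the steel mandrel bar out of its cradle by the middle and start it, tapered nose first, about halfway into the deep bore of the mandrel block. Let go of it there, grip the shank again close to its head, and push it fully home until it seats on the stop hidden in the bore: press it on with a steady push of about 15 N and never ram it (30 N on the stop, or 60 N anywhere on the block, is too much). Leave it seated and let go, without disturbing the things lying round about.

Things in the scene. Friction and masses are not known exactly. Their poses are not given: they have to be found in the camera images.
- mandrel_bar: Loose round steel bar, 0.2 to 0.3 kg: shank 16 mm thick, 228 mm long, along the body's y; origin on its axis at mid-shank. The leading end (y = +114 mm) tapers over its last 10 mm to 9 mm; the tail has a dark round head, 24 mm thick, from y = -114 to -126 mm. Balances near y = -13 mm. Two dark grooves near y = -60 mm mean nothing.
- bar_nose (a point): Point on the bar's axis at its tapered leading end; same axes as the bar.
- bar_head (a point): Point on the bar's axis at the outer face of its head; same axes as the bar.
- mandrel_block: Fixed grey block (60 mm wide in x, 190 mm long in y, top at z = 128 mm) on a wooden foot (100 x 200 x 20 mm). Origin on the bench under the bore's mouth. The bore, 18 mm wide, runs level along the body's +y from its mouth (y = 0), axis at z = 90 mm; the depth stop closes its far end (y = 190 mm).
- bore_mouth (a point): Centre of the bore's mouth, on the near (-y) face of the block; same axes as the block, +y pointing into the bore.
- depth_stop: Dark flange with a bright cap on the block's far face; origin and axes are those of the block. Inside the bore its rigid flat nose, 14 mm thick, meets the bar 160 to 180 mm from the mouth: set differently every time, neither measured nor visible, so it must be felt. It does not give under 30 N.
- cradle: Fixed pale wooden cradle, base 80 x 250 x 12 mm, origin on the bench, y along the bar. Carries the bar's axis at z = 50 mm in two open V rests, 40 mm wide, tops at z = 59 mm: front V at y = 77 to 93 mm, rear V at y = -104 to -60 mm. The bar can be gripped only between them; the rear V leaves the tail no finger room.
- wax_jar: Bystander: small jar with a yellow cap, 45 x 44 x 100 mm, origin under its centre. Loose.
- amber_pot: Bystander: small turned wooden pot 63 x 63 x 69 mm, origin under its centre. Loose.
- offcut: Bystander: short wooden offcut 35 x 90 x 22 mm lying flat, origin under its centre. Loose.

How it is judged:
By the outcome, as a careful person would: the job done as asked, in the order asked, and still so for the second after the job is handed in, with the robot touching nothing.
It also fails if it takes over 66 s, if anything falls off the work surface, if the arm or the gripper's body presses on something with over 40 N, if the wrist force passes 120 N, or if a joint passes its speed limit or range.

## Robot

A 6-joint arm with a two-finger parallel gripper is mounted at the origin on the work surface; the furniture and walls round the work are solid. World frame = base frame: x ahead of the robot, y to its left, z up, the work surface at z = 0. Lengths are in mm, angles in rad, forces in N, time in s.
With the tool pointing down it reaches from about 300 to 775 mm from the base axis. Payload 14.6 kg.
Tool frame: the origin (TCP) lies between the finger pads, 19 mm behind the fingertips; this is the grasp point; z points along the fingers, y is the line along which they close (so a half turn about z gives the same grasp; the last joint's range is limited). The gripper opens to 85 mm and grips with 20 to 120 N. Pads are 22 mm wide; open, the fingers measure 114 mm over their backs; the gripper's body (76 mm by 85 mm) begins 54 mm behind the grasp point. The pads swing forward as they close: fully open they stand 13 mm farther back than shut.
Start: joints at [-1.411, 0.3, 1.521, -0, 1.321, -0.067], TCP at [123.667, -535.907, 249.981] pointing down, gripper open.
Joint ranges: [-3.03, 3.03], [-0.79, 2.21], [0.23, 2.52], [-1.04, 4.18], [0, 3.07], [-2.55, 2.55]. Speed limits (rad/s): [2.22, 2.22, 2.57, 3.14, 3.14, 3.14].

## Interface

Orientations are given as a unit quaternion [w, x, y, z].
In Python, from rig import bot gives the robot as it stands. Calls block until the motion is done:
- bot.move_to(position, orientation): joint-space move of the TCP to a pose.
- bot.servo_line(position, attitude=None, speed=150, until_force=None): straight line of the TCP; attitude=None keeps the orientation; speed is the mean speed in mm/s. With until_force (N) it stops when the force on the tool has changed by that much, and returns True; else False.
- bot.move_joints(angles): joint-space move.
- bot.move_gripper(opening, grip_force=None): finger opening in mm; grip_force is the grip in N (None keeps the last); returns when the fingers have stopped.
- bot.dwell(seconds).
- bot.ik(position, orientation): joint angles nearest the present ones, or None.
- bot.read_state(): the state.
- bot.read_camera(name): name is "scene" or "top"; returns a dict with "image" (400x640x3 uint8, blue, green, red), "depth" (400x640 float32, mm along the optical axis (not along the pixel's ray), 0 where there is no reading), "fovy" (degrees; the focal length in pixels is half the picture's height over the tangent of half this angle, whatever the lens; pixels are square), "cx", "cy" (the principal point, pixels), "k1" (the pictures are not rectified: a ray, as slopes to the right and down, at radius r is drawn at 1 + k1 r^2 times it, then the intrinsics apply), "eye" and "attitude" of the camera in the world. Camera axes: x right, y down, z forward; pixel columns grow to the right and rows downward; lengths in mm; the calibration is good to about 2 mm. A picture is of the moment at which its call begins.
A pose or a line that the arm cannot do raises bot.MotionError and nothing moves.
- bot.finish_job(): hands the job in; it is judged then, once.
The state is a dict: "clock": time; "joint_positions": joint angles; "qvel": joint speeds; "effort": joint torques, N m; "ee_pos": TCP position; "tool_rot": TCP orientation; "ft_force": force on the tool from outside, world axes, zero at the start; "moment": the same for the moment, N m; "grip_width": finger opening in mm; "grip_force": force on a finger pad.
Only numpy, scipy, OpenCV 4.12 (cv2) and the standard library are available. Lean on these libraries where they do the work, as an engineer would, in place of code of your own. Each camera call takes 0.05 s, during which the arm holds its last target. There are 200 camera calls.

## Working session

There is one attempt and no reset: what is moved stays moved. The work goes in short steps, each a Python script; the robot and the scene stay as the last script left them, time stands still between calls to the robot, and variables do not carry over. Pictures are saved under pics/ and viewed, at most 10 in all, crops included, and the job is handed in when it is done.

```bash
ls; mkdir -p pics
python3 - <<'E'
from rig import bot
import cv2,numpy as np
for n in("scene","top"):
    c=bot.read_camera(n); cv2.imwrite(f"pics/{n}0.png",c["image"]); np.savez(f"{n}0.npz",**c)
    print(n,{k:v for k,v in c.items() if k not in("image","depth")},(c["depth"]>0).mean())
s=bot.read_state();print(s["clock"],s["tool_rot"],s["ft_force"],s["grip_width"])
E
```

```text
pics
scene {'fovy': 52.10729923738374, 'cx': 320.72493778585715, 'cy': 201.69428635686515, 'k1': -0.08723838658891508, 'eye': array([-431.42596435, -657.67356728,  837.02864977]), 'attitude': array([-0.39894612,  0.79655305, -0.40715807,  0.20141383])} 0.974625
top {'fovy': 53.68481590903837, 'cx': 325.2737377299316, 'cy': 201.36430234736167, 'k1': 0.02110785006172843, 'eye': array([ 247.75773574,  -62.89556432, 1186.76082539]), 'attitude': array([ 0.03276283, -0.69809372,  0.71406734, -0.04122612])} 0.99614453125
0.1 [-5.32438625e-04  9.93579084e-01  1.13138497e-01 -2.89775380e-05] [-0.49830031 -0.05606206 -0.03217868] 85.24860775098605
```

View pics/scene0.png

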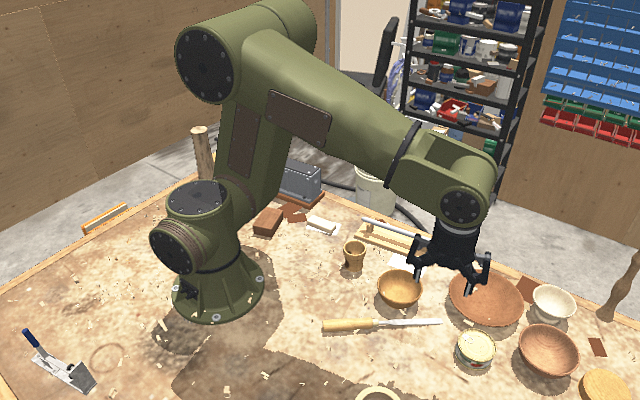

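View pics/top0.png

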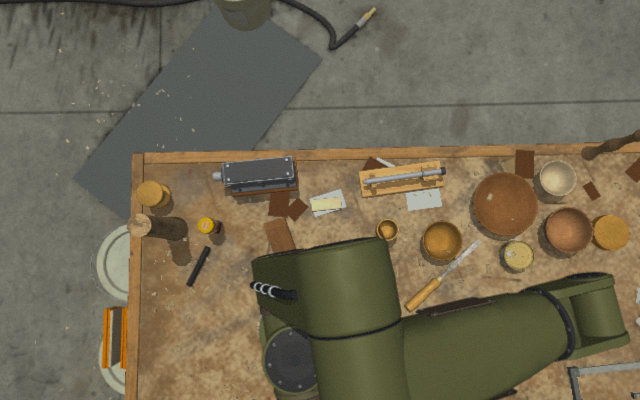

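The scene view is mostly blocked by the arm. The top view shows the block at cols 215–298, rows 157–195, with the stop cap at its left end and the mouth at col ~298. The bar is in the cradle at cols 360–445, rows 162–195, with its dark head at the right (~440,171) and its nose pointing left. The jar is at (208,226), the pot at (387,230) and the offcut at (280,237).

```bash
cat > h.py <<'E'
import numpy as np, cv2
from scipy.spatial.transform import Rotation as R
def rays(c,uv):
    f=200/np.tan(np.radians(float(c["fovy"]))/2)
    K=np.array([[f,0,float(c["cx"])],[0,f,float(c["cy"])],[0,0,1]])
    uv=np.asarray(uv,float).reshape(-1,1,2)
    n=cv2.undistortPoints(uv,K,np.array([float(c["k1"]),0,0,0]))[:,0]
    a=c["attitude"]; return R.from_quat(np.r_[a[1:],a[0]]).apply(np.c_[n,np.ones(len(n))])
def onplane(c,uv,z):
    d=rays(c,uv); return c["eye"]+d*((z-c["eye"][2])/d[:,2])[:,None]
def cloud(c):
    h,w=c["depth"].shape; g=np.stack(np.meshgrid(np.arange(w),np.arange(h)),-1).reshape(-1,2)
    return (c["eye"]+rays(c,g)*c["depth"].reshape(-1,1)).reshape(h,w,3)
E
python3 - <<'E'
from h import *
c=dict(np.load("top0.npz")); P=cloud(c)
cv2.imwrite("pics/crop_top.png",cv2.resize(c["image"][145:255,190:450],None,fx=3,fy=3,interpolation=cv2.INTER_CUBIC))
Z=P[...,2]
def reg(name,r0,r1,c0,c1,z0,z1):
    m=np.zeros(Z.shape,np.uint8); m[r0:r1,c0:c1]=((Z>z0)&(Z<z1))[r0:r1,c0:c1]
    n,l,s,_=cv2.connectedComponentsWithStats(m); k=1+np.argmax(s[1:,4]); m=l==k
    p=P[m]; q=cv2.minAreaRect(p[:,:2].astype(np.float32))
    ys,xs=np.where(m)
    print(name,len(p),"rect",np.round(q[0],1),np.round(q[1],1),round(q[2],2),"z",np.round(np.percentile(p[:,2],[5,50,95]),1),"px",xs.min(),xs.max(),ys.min(),ys.max()); 
    return p
print("bench z",np.median(Z[250:300,150:180]))
reg("blocktop",150,200,205,310,118,140)
reg("foot",150,205,205,310,14,26)
reg("cradlebase",150,205,350,455,7,17)
b=reg("bar",150,205,350,455,52,75)
reg("jar",210,240,190,225,85,115)
reg("pot",215,245,370,402,55,80)
reg("offcut",215,260,260,300,14,30)
E
```

```text
bench z 0.9852124575759262
blocktop 1514 rect [450.  104.6] [ 61.  189.7] 4.86 z [120.7 125.8 129.5] px 223 293 156 184
foot 277 rect [447.  104.3] [ 98.1 201.6] 6.58 z [16.6 20.7 24.4] px 231 298 157 196
cradlebase 1426 rect [ 435.5 -307.5] [ 86.7 250.1] 5.22 z [ 9.5 13.5 16.4] px 359 443 160 197
bar 587 rect [ 435.9 -308.7] [ 42.5 236.9] 6.69 z [53.  57.5 62.2] px 364 445 165 187
jar 237 rect [303.5 251.7] [43.1 45. ] 29.71 z [ 90.1 100.8 105.1] px 197 215 217 233
pot 135 rect [ 281.4 -251. ] [61.8 59.3] 87.5 z [59.  68.9 72.6] px 376 398 219 240
offcut 2 rect [253.5   1.7] [2.9 0. ] 178.08 z [16.7 17.1 17.5] px 299 299 241 242
```

View pics/crop_top.png

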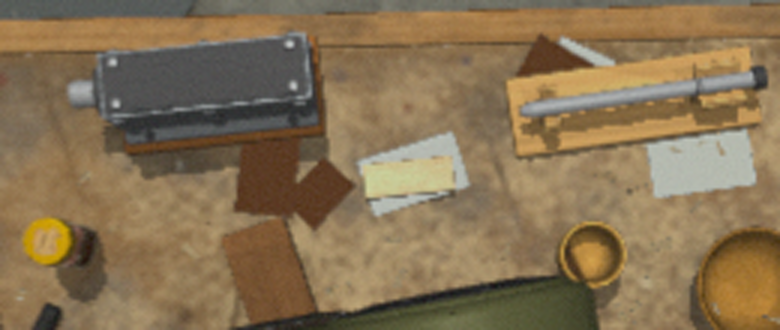

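The crop confirms the layout: nose at crop (525,108), head at (760,77), block top from (97,60)–(308,35) down to (105,125)–(312,100). The pale offcut lies between the block and the cradle at crop (408,177). Next I fit the centrelines.

```bash
cat >> h.py <<'E'
def centreline(c,mask,z,trim=4):
    """line fit of the mid of a mask per column, on plane z: point, unit dir (+y), projected pixel mask"""
    cols=np.where(mask.any(0))[0][trim:-trim]
    uv=np.array([[u,np.where(mask[:,u])[0].mean()] for u in cols]); p=onplane(c,uv,z)[:,:2]
    vx,vy,x,y=cv2.fitLine(p.astype(np.float32),cv2.DIST_HUBER,0,.01,.01).ravel(); d=np.array([vx,vy])*np.sign(vy)
    n=np.array([-d[1],d[0]]); return np.array([x,y]),d,np.std((p-[x,y])@n)
def barmask(c,r0,r1,c0,c1):
    hsv=cv2.cvtColor(c["image"],cv2.COLOR_BGR2HSV); m=np.zeros(hsv.shape[:2],np.uint8)
    m[r0:r1,c0:c1]=(hsv[r0:r1,c0:c1,1]<70)
    n,l,s,_=cv2.connectedComponentsWithStats(m); return l==1+np.argmax(s[1:,4])
E
python3 - <<'E'
from h import *
c=dict(np.load("top0.npz")); P=cloud(c); Z=P[...,2]
def big(m):
    n,l,s,_=cv2.connectedComponentsWithStats(m.astype(np.uint8)); return l==1+np.argmax(s[1:,4])
w=np.zeros(Z.shape,bool); w[150:200,205:310]=1
m=big(w&(Z>112)&(Z<145)&(P[...,1]<197)); p,d,s=centreline(c,m,128,6)
def report(n,m,p,d,s,z):
    ys,xs=np.where(m); q=onplane(c,np.c_[xs,ys],z)[:,:2]; t=(q-p)@d
    print(n,"yaw deg",np.degrees(np.arctan2(-d[0],d[1])),"ends",p+d*np.percentile(t,.3),p+d*np.percentile(t,99.7),"len",np.ptp(np.percentile(t,[.3,99.7])),"std",s,m.sum())
report("block",m,p,d,s,128)
hsv=cv2.cvtColor(c["image"],cv2.COLOR_BGR2HSV)
m=barmask(c,160,195,362,446); report("bar",m,*centreline(c,m,50,6),50)
o=c["image"].copy(); o[m]=(0,0,255); cv2.imwrite("pics/m.png",cv2.resize(o[150:210,340:460],None,fx=5,fy=5,interpolation=0))
print("rim z,x",[np.round(P[152:160,u].mean(0)) for u in(340,400,440)], "rim max z",P[145:162,300:460,2].max())
w=np.zeros(Z.shape,bool); w[150:205,350:455]=1
m=big(w&(Z>6)&(Z<75)); report("cradle",m,*centreline(c,m,12,6),12)
# offcut pale
m=cv2.inRange(hsv[185:220,305:350],(20,60,150),(35,160,255))>0; ys,xs=np.where(m); print("offcut",m.sum(),cv2.minAreaRect(onplane(c,np.c_[xs+305,ys+185],22)[:,:2].astype(np.float32)),np.median(Z[185:220,305:350][m]))
print("brown z",np.median(Z[225:245,272:285]))
from rig import bot
for y in (0.09,0.09+np.pi):
  for pos in ([436,-310,50],[450,-20,90]):
    r=R.from_euler('z',y)*R.from_matrix(np.array([[0,1,0],[1,0,0],[0,0,-1.]])); q=r.as_quat(); print(y,pos,bot.ik(pos,np.r_[q[3],q[:3]]))
E
```

```text
block yaw deg 4.6772356 ends [455.69508346   9.9164051 ] [440.47868208 195.9019175 ] len 186.60693429320855 std 0.8400316120631772 1553
bar yaw deg 6.78954 ends [ 451.1812513  -429.47533698] [ 422.83601472 -191.39537196] len 239.76138854454726 std 0.48495435708616624 448
rim z,x [array([ 512., -127.,    0.]), array([ 508., -310.,    1.]), array([ 505., -432.,    2.])] rim max z 1186.760825392501
cradle yaw deg 6.3096237 ends [ 450.40939027 -440.85781457] [ 421.90636167 -183.07760017] len 259.35123472002294 std 1.29575309475459 2256
offcut 350 ((351.55755615234375, -76.11856842041016), (126.2040023803711, 72.5308609008789), 81.98841857910156) 23.203137305960126
brown z 37.03240236609281
0.09 [436, -310, 50] [-6.86544685e-01  5.21286081e-01  1.72879649e+00 -4.44089210e-16
  8.91510088e-01 -7.76544685e-01]
0.09 [450, -20, 90] [-1.25758011e-01  2.97367932e-01  1.94568294e+00 -4.44089210e-16
  8.98541783e-01 -2.15758011e-01]
3.231592653589793 [436, -310, 50] [-6.86544685e-01  5.21286081e-01  1.72879649e+00 -4.44089210e-16
  8.91510088e-01  2.36504797e+00]
3.231592653589793 [450, -20, 90] None
```

View pics/m.png

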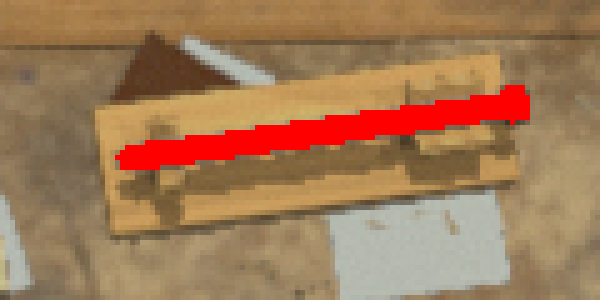

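Bar fit: yaw ≈6.7°, mid-shank ≈(436.3,-304.6), length 240 mm as specified. The block is at yaw ≈4.7° with its mouth near y≈9. The red mask covers the bar cleanly. Now I'll grasp and lift the bar, and refine the block from its far top edge.

```bash
cat >> h.py <<'E'
def att(yaw,pitch=0.):
    """tool down, tool x along the bar (yaw from world +y, rad)"""
    q=(R.from_euler('z',yaw)*R.from_euler('x',pitch)*R.from_matrix([[0,1,0],[1,0,0],[0,0,-1.]])).as_quat(); return np.r_[q[3],q[:3]]
def st(bot,t=""):
    s=bot.read_state(); print(t,"t%.1f"%s["clock"],"ee",np.round(s["ee_pos"],1),"F",np.round(s["ft_force"],1),"M",np.round(s["moment"],2),"w %.1f gf %.0f"%(s["grip_width"],s["grip_force"])); return s
E
python3 - <<'E'
from h import *
from rig import bot
c=dict(np.load("top0.npz")); P=cloud(c); Z=P[...,2]
# block edges at z=128: far edge from depth step, and by saturation
hsv=cv2.cvtColor(c["image"],cv2.COLOR_BGR2HSV)
for nm,m in(("depth",Z>80),("sat",(hsv[...,1]<75)&(Z>60))):
    u=np.arange(232,286); v=np.array([150+np.argmax(m[150:185,k])-.5 for k in u])
    p=onplane(c,np.c_[u,v],128)[:,:2].astype(np.float32)
    vx,vy,x,y=cv2.fitLine(p,cv2.DIST_HUBER,0,.01,.01).ravel(); d=np.array([vx,vy])*np.sign(vy)
    a=np.array([x,y])+d*(10-y)/d[1]; n=np.array([-d[1],d[0]])
    print(nm,"yaw",np.degrees(np.arctan2(-d[0],d[1])),"axis@y=10 x",a[0]-30/d[1],"@y=100",a[0]-30/d[1]+90*d[0]/d[1],"std",np.std((p-[x,y])@n))
    # mouth end edge at z=128
    v=np.arange(160,178); uu=np.array([320-np.argmax(m[k,320:260:-1])+.5 for k in v]); e=onplane(c,np.c_[uu,v],128); print("  end y vs x",np.round(e[[0,5,10,15],:2],1).tolist())
yaw=np.radians(6.6); d=np.array([-np.sin(yaw),np.cos(yaw)]); mid=np.array([436.3,-304.6]); g=mid-8*d
st(bot); bot.move_gripper(48,60)
bot.move_to([*g,130],att(yaw)); st(bot,"above")
bot.servo_line([*g,50],speed=80); st(bot,"down")
bot.move_gripper(10,60); st(bot,"grip")
bot.servo_line([*g,60],speed=30); st(bot,"lift10")
bot.servo_line([*g,110],speed=100); st(bot,"up")
c=bot.read_camera("top"); np.savez("top1.npz",**c); cv2.imwrite("pics/top1.png",c["image"][100:300,150:550])
E
```

```text
depth yaw 4.688041 axis@y=10 x 456.41992 @y=100 449.0395 std 3.0698986
  end y vs x [[472.6, -52.9], [460.1, 7.1], [446.3, 7.3], [431.3, -52.0]]
sat yaw 4.717056 axis@y=10 x 456.41486 @y=100 448.98853 std 0.8010935
  end y vs x [[473.9, 6.9], [460.1, 7.1], [446.3, 4.6], [432.5, 4.8]]
 t0.1 ee [ 123.6 -535.7  249.5] F [-0.5 -0.1 -0. ] M [-0.01  0.04 -0.05] w 85.2 gf 0
above t2.0 ee [ 436.9 -313.4  130.4] F [-0.5 -0.   0.5] M [-0.04 -0.01 -0.04] w 47.9 gf 0
down t3.2 ee [ 437.4 -312.7   50.5] F [-0.  -0.  -0.5] M [-0.07  0.02  0.01] w 48.0 gf 0
grip t3.6 ee [ 436.7 -312.7   50.5] F [-7.4  1.2  7.5] M [0.03 1.21 0.06] w 13.9 gf 58
lift10 t4.1 ee [ 437.3 -312.5   60.1] F [-0.6  0.2 -2.1] M [ 0.   -0.01 -0.02] w 14.1 gf 58
up t4.7 ee [ 437.  -312.4  109.6] F [-0.4  0.2 -3.2] M [ 0.05 -0.02 -0.01] w 14.3 gf 58
```

View pics/top1.png

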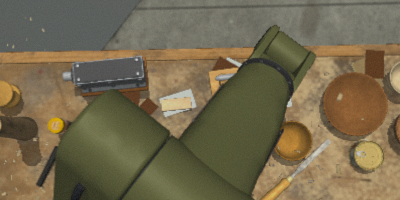

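The bar is lifted: load ≈2.7 N, and the nose is visible at crop (225,77), i.e. full frame (375,177). The arm hides the rest, but the nose and mouth should stay in view. I'll move to the pre-insert pose and check the nose against the bore.

```bash
cat >> h.py <<'E'
BY=np.radians(4.7); D=np.array([-np.sin(BY),np.cos(BY)]); N=np.array([D[1],-D[0]]) # bore dir, lateral (+x)
MOUTH=np.array([456.3,6.5])
def tcp(depth,gy,lat=0.,z=90.):  # TCP for nose at depth in bore, grip at bar y=gy
    return np.r_[MOUTH+D*(depth-114+gy)+N*lat,z]
E
python3 - <<'E'
from h import *
from rig import bot
bot.move_to(tcp(-110,-8,0,110),att(BY)); 
bot.servo_line(tcp(-40,-8,0,90),speed=60); bot.dwell(.3); st(bot,"pre")
c=bot.read_camera("top"); np.savez("top2.npz",**c); o=c["image"][140:215,200:360]; cv2.imwrite("pics/top2.png",cv2.resize(o,None,fx=4,fy=4,interpolation=cv2.INTER_CUBIC))
c2=bot.read_camera("scene"); np.savez("scene2.npz",**c2); cv2.imwrite("pics/scene2.png",cv2.resize(c2["image"][130:260,230:430],None,fx=4,fy=4,interpolation=cv2.INTER_CUBIC))
E
```

```text
pre t6.9 ee [ 469.6 -155.1   90. ] F [-0.2 -0.2 -2.8] M [-0.01 -0.    0.  ] w 14.3 gf 58
```

View pics/top2.png

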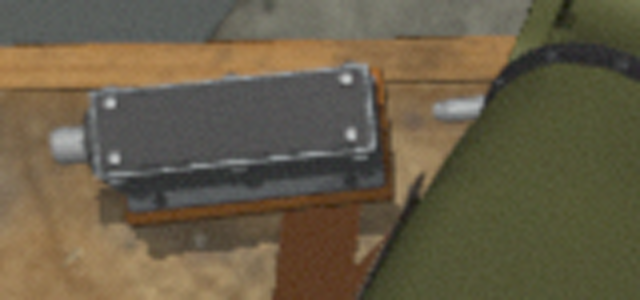

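View pics/scene2.png

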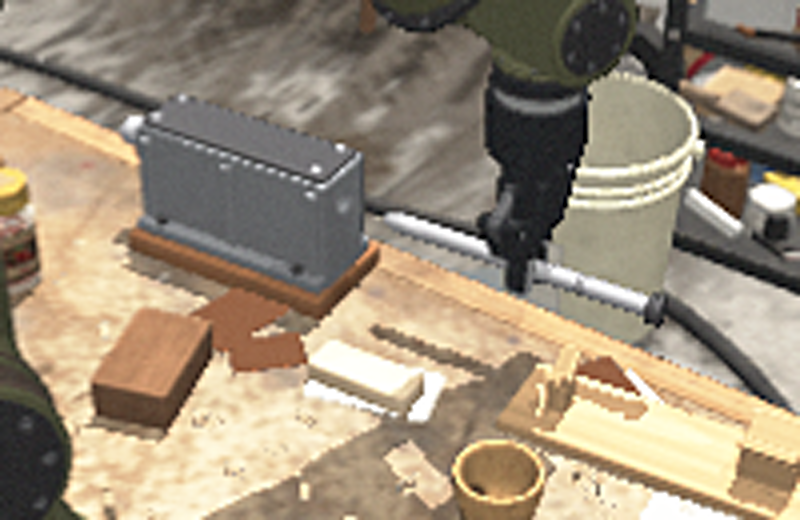

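The bar is held level with the gripper clear. The nose tip is at top crop (435,111), full frame (309,168). In the scene crop the bore mouth shows as a pale disc at about (345,203), full frame (316,181). Numeric check of nose against bore:

Run:
```python
from h import *
c=dict(np.load("top2.npz")); m=barmask(c,160,174,304,319)
cols=np.where(m.any(0))[0]; uv=np.array([[u,np.where(m[:,u])[0].mean()] for u in cols]); p=onplane(c,uv,90)[:,:2]
print("top: tip along",((p-MOUTH)@D).max(),"lat",np.round((p-MOUTH)@N,1), [int(m[:,u].sum()) for u in cols])
s=dict(np.load("scene2.npz")); img=s["image"]
# bore mouth and tip in scene: intersect rays with plane
def ontoplane(c,uv,p0,n):
    d=rays(c,uv); return c["eye"]+d*(((p0-c["eye"])@n)/(d@n))[:,None]
up=np.r_[N,0]  # vertical plane through axis
fx=lambda x,y:[230+x/4-.375,130+y/4-.375]
print("mouth on front-face plane",ontoplane(s,[fx(345,203)],np.r_[MOUTH,90],np.r_[D,0]))
print("face corners top l/r, bottom",ontoplane(s,[fx(322,184),fx(363,150),fx(318,288)],np.r_[MOUTH,90],np.r_[D,0]).round(1).tolist())
print("nose tip on plane z90",onplane(s,[fx(388,219)],90), "expected",MOUTH-40*D)
```

```text
top: tip along -37.79739192627386 lat [ 1.7  1.5  1.2 -0.5 -0.8  1.7  1.4  1.1  0.9  0.6  0.3] [3, 5, 5, 6, 6, 6, 6, 6, 6, 6, 6]
mouth on front-face plane [[451.40725207   6.0977429   94.27436424]]
face corners top l/r, bottom [[418.1, 3.4, 131.5], [479.8, 8.4, 129.7], [408.5, 2.6, 35.6]]
nose tip on plane z90 [[458.12224254 -31.9749112   90.        ]] expected [459.57754035 -33.36549547]
```

Top view puts the nose about 0.9 mm to +x of the bore line, so I'll shift −0.8 mm, within the 4.5 mm taper capture. Now insert slowly with force guarding and lateral compliance.

```bash
cat >> h.py <<'E'
def insert(bot,gy,d0,d1,lat,z,step=10,speed=40,stop=8,gain=(.12,.12),base=None):
    """advance in steps, yielding sideways and in z to the measured force"""
    dep=d0
    while dep<d1-1e-6:
        dep=min(dep+step,d1); hit=bot.servo_line(tcp(dep,gy,lat,z),speed=speed,until_force=stop)
        s=bot.read_state(); f=np.array(s["ft_force"])-base; fl=f[:2]@N; fa=f[:2]@D
        real=(np.array(s["ee_pos"])[:2]-MOUTH)@D+114-gy
        print("dep %.1f real %.1f lat %.2f z %.2f | Fax %.1f Flat %.1f Fz %.1f M %s%s t%.1f"%(dep,real,lat,z,fa,fl,f[2],np.round(s["moment"],2)," HIT" if hit else "",s["clock"]))
        if hit: break
        lat+=np.clip(gain[0]*fl,-.6,.6); z+=np.clip(gain[1]*f[2],-.6,.6)
    return dep,lat,z
E
python3 - <<'E'
from h import *
from rig import bot
b=np.array(bot.read_state()["ft_force"])
bot.servo_line(tcp(-8,-8,-.8),speed=50); st(bot)
print(insert(bot,-8,-8,40,-.8,90.,step=8,speed=30,base=b))
E
```

```text
t7.8 ee [ 466.2 -123.2   90.1] F [-1.2 -0.7 -2. ] M [ 0.09 -0.03  0.04] w 14.4 gf 58
dep 0.0 real 0.1 lat -0.80 z 90.00 | Fax -0.1 Flat -0.1 Fz 1.3 M [ 0.   -0.01 -0.  ] t8.2
dep 8.0 real 8.2 lat -0.81 z 90.16 | Fax 0.7 Flat -0.0 Fz -0.2 M [ 0.07 -0.14 -0.14] t8.6
dep 16.0 real 16.3 lat -0.81 z 90.13 | Fax 2.1 Flat 4.3 Fz 0.7 M [ 0.41 -0.57 -0.44] t9.1
dep 24.0 real 24.3 lat -0.29 z 90.22 | Fax 2.0 Flat 2.8 Fz 0.2 M [ 0.41 -0.46 -0.35] t9.5
dep 32.0 real 32.3 lat 0.04 z 90.24 | Fax 2.5 Flat 3.2 Fz 0.6 M [ 0.25 -0.43 -0.29] t9.9
dep 40.0 real 40.3 lat 0.43 z 90.32 | Fax 1.1 Flat 1.7 Fz 1.3 M [ 0.21 -0.31 -0.27] t10.3
(40, np.float64(0.6336037663221596), np.float64(90.47018796601007))
```

Run:
```python
from h import *
from rig import bot
b=np.array([-.2,-.2,-2.8])
d,l,z=insert(bot,-8,40,84,.63,90.4,step=8.8,speed=35,base=b,gain=(.15,.1))
bot.dwell(.3); st(bot,"84 in")
bot.servo_line(tcp(84,-8,l,z),speed=20); bot.dwell(.4); st(bot,"eased")
c=bot.read_camera("scene"); cv2.imwrite("pics/scene3.png",cv2.resize(c["image"][130:260,230:430],None,fx=4,fy=4,interpolation=cv2.INTER_CUBIC))
```

```text
dep 48.8 real 49.1 lat 0.63 z 90.40 | Fax 1.5 Flat 2.5 Fz 0.9 M [ 0.24 -0.33 -0.16] t10.7
dep 57.6 real 57.9 lat 1.00 z 90.49 | Fax 0.5 Flat 1.6 Fz 1.4 M [ 0.14 -0.17 -0.13] t11.1
dep 66.4 real 66.6 lat 1.24 z 90.63 | Fax 0.8 Flat 0.7 Fz 0.4 M [ 0.07 -0.09 -0.06] t11.5
dep 75.2 real 75.4 lat 1.35 z 90.67 | Fax 0.3 Flat -0.0 Fz -0.4 M [-0.03 -0.05  0.01] t11.9
dep 84.0 real 84.2 lat 1.35 z 90.63 | Fax 0.8 Flat 1.0 Fz 1.1 M [-0.02  0.    0.02] t12.3
84 in t12.6 ee [460.8 -31.3  90.6] F [ 0.4 -0.4 -1. ] M [ 0.01 -0.02  0.03] w 14.2 gf 59
eased t13.3 ee [460.9 -31.2  90.7] F [-0.3 -0.7 -2.6] M [0.   0.08 0.02] w 14.0 gf 59
```

View pics/scene3.png

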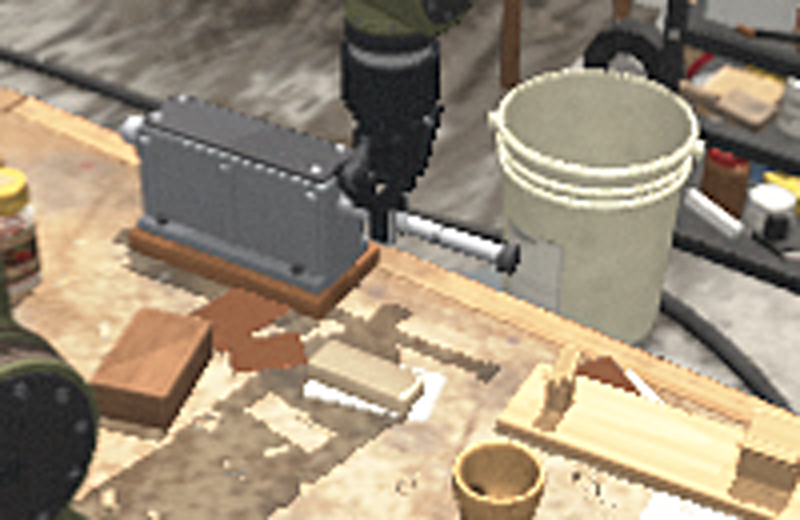

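The bar is about 84 mm in, with all forces near zero. Release, slide back along the shank, and regrip near the head.

Run:
```python
from h import *
from rig import bot
l=1.4
bot.move_gripper(45); bot.dwell(.5); s=st(bot,"released")
bot.servo_line(tcp(84,-97,l,89),speed=80); st(bot,"back")
bot.servo_line(tcp(84,-97,l,87.5),speed=20); bot.dwell(.2)
c=bot.read_camera("scene"); cv2.imwrite("pics/scene4.png",cv2.resize(c["image"][160:230,290:390],None,fx=6,fy=6,interpolation=cv2.INTER_CUBIC))
bot.move_gripper(10,60); bot.dwell(.3); st(bot,"regrip")
```

```text
released t14.2 ee [460.9 -31.3  90.7] F [-0.  -0.5 -0.3] M [ 0.01 -0.05  0.06] w 45.1 gf 0
back t15.5 ee [ 468.1 -119.6   89. ] F [-0.3 -0.5 -0.3] M [-0.06  0.02 -0.01] w 45.1 gf 0
regrip t16.7 ee [ 468.2 -120.    87.6] F [ 0.6 -1.   0.4] M [ 0.06 -0.19 -0.02] w 14.1 gf 58
```

View pics/scene4.png

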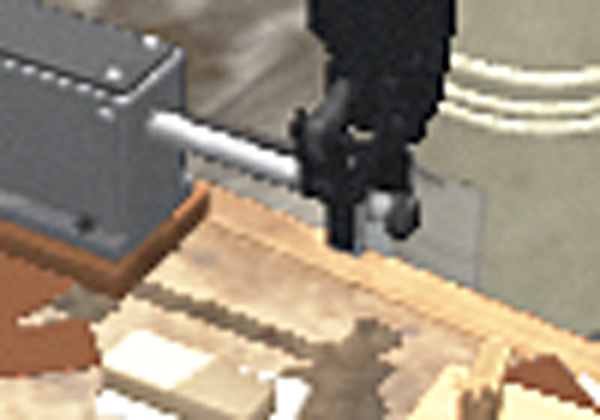

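The bar stayed put when released, and the fingers are on the shank just ahead of the head. The tail drooped by the expected ~3 mm, so I'll level it (lift plus a small pitch) and advance compliantly to 150 mm, short of any stop.

Run:
```python
from h import *
from rig import bot
b=np.array([-.2,-.4,-.3])
bot.servo_line(tcp(84,-97,1.4,90.3),attitude=att(BY,-.02),speed=8); bot.dwell(.3); st(bot,"levelled")
print(insert(bot,-97,84,150,1.4,90.3,step=6.6,speed=22,stop=10,base=b,gain=(.12,.12)))
```

```text
levelled t17.5 ee [ 468.  -119.9   90.2] F [ 1.5  0.8 -0.9] M [ 0.17 -0.03 -0.02] w 14.1 gf 58
dep 90.6 real 90.8 lat 1.40 z 90.30 | Fax 0.8 Flat 0.2 Fz -0.7 M [ 0.19 -0.05  0.01] t17.9
dep 97.2 real 97.4 lat 1.43 z 90.21 | Fax 1.4 Flat 0.3 Fz -0.1 M [ 0.22  0.   -0.03] t18.4
dep 103.8 real 104.0 lat 1.46 z 90.20 | Fax 1.4 Flat 0.6 Fz 0.2 M [ 0.28 -0.07 -0.04] t18.8
dep 110.4 real 110.6 lat 1.54 z 90.22 | Fax 1.1 Flat 0.2 Fz 0.9 M [ 0.26 -0.06 -0.07] t19.3
dep 117.0 real 117.3 lat 1.56 z 90.33 | Fax 1.1 Flat 0.2 Fz 0.5 M [ 0.27 -0.03 -0.13] t19.7
dep 123.6 real 123.9 lat 1.59 z 90.38 | Fax 2.8 Flat 1.9 Fz 1.1 M [ 0.47 -0.1  -0.06] t20.2
dep 130.2 real 130.5 lat 1.82 z 90.52 | Fax 3.5 Flat 1.0 Fz 1.1 M [ 0.42 -0.04  0.01] t20.6
dep 136.8 real 137.1 lat 1.94 z 90.65 | Fax 2.1 Flat 0.2 Fz 1.9 M [ 0.31 -0.05  0.03] t21.1
dep 143.4 real 143.7 lat 1.97 z 90.88 | Fax 2.5 Flat 1.3 Fz 2.7 M [ 0.31 -0.04  0.03] t21.5
dep 150.0 real 150.4 lat 2.12 z 91.20 | Fax 2.7 Flat 0.8 Fz 1.6 M [ 0.44 -0.03 -0.07] t22.0
(149.99999999999994, np.float64(2.211046504073487), np.float64(91.39184161330314))
```

Forces are low. Next, a slow approach to feel the stop.

Run:
```python
from h import *
from rig import bot
b=np.array([-.2,-.4,-.3])
print(insert(bot,-97,150,188,2.2,91.3,step=4,speed=6,stop=7,base=b,gain=(.12,.08)))
for i in range(3): bot.dwell(.15); st(bot)
```

```text
dep 154.0 real 154.0 lat 2.20 z 91.30 | Fax -1.0 Flat 0.2 Fz 1.6 M [-0.13  0.   -0.  ] t22.8
dep 158.0 real 158.1 lat 2.22 z 91.43 | Fax -1.1 Flat -0.1 Fz 2.0 M [-0.12 -0.03  0.  ] t23.6
dep 162.0 real 162.1 lat 2.21 z 91.59 | Fax 0.4 Flat -0.4 Fz 1.4 M [-0.13 -0.   -0.05] t24.4
dep 166.0 real 166.1 lat 2.16 z 91.70 | Fax -0.5 Flat 0.2 Fz 1.6 M [-0.14 -0.04 -0.05] t25.2
dep 170.0 real 170.1 lat 2.18 z 91.82 | Fax -0.4 Flat 0.1 Fz 1.6 M [-0.16 -0.04 -0.06] t26.0
dep 174.0 real 172.0 lat 2.20 z 91.95 | Fax -1.5 Flat 0.3 Fz 2.9 M [-0.36 -0.07  0.01] HIT t26.5
(174, np.float64(2.1981468977225136), np.float64(91.9458393562609))
 t26.6 ee [461.7 -32.2  91.8] F [-1.  -1.5  3.1] M [-0.23 -0.11 -0.  ] w 13.8 gf 59
 t26.8 ee [461.7 -32.2  91.8] F [ 1.3 -0.6  3.1] M [-0.16 -0.14  0.03] w 13.9 gf 59
 t26.9 ee [461.7 -32.2  91.8] F [ 1.6 -0.2  4.6] M [-0.09 -0.17 -0.01] w 13.9 gf 59
```

It hit something at ~172 mm, inside the stop's range. Now press in small increments while watching the axial force.

Run:
```python
from h import *
from rig import bot
b=np.array([-.2,-.4,-.3]); fax=lambda s:(np.array(s["ft_force"])-b)[:2]@D
dep=172.; 
for i in range(24):
    s=bot.read_state(); f=np.mean([fax(s)]); 
    if f<-12: break
    dep+=.25; bot.servo_line(tcp(dep,-97,2.2,91.9),speed=4,until_force=14); 
    a=fax(bot.read_state()); bot.dwell(.12); s=bot.read_state()
    print("cmd %.2f real %.2f F %.1f -> %.1f Fz %.1f w %.1f"%(dep,(np.array(s["ee_pos"])[:2]-MOUTH)@D+211,a,fax(s),s["ft_force"][2],s["grip_width"]))
    if fax(s)<-13: break
for i in range(4): bot.dwell(.2); print(round(fax(bot.read_state()),1))
st(bot)
```

```text
cmd 172.25 real 172.05 F -5.1 -> -4.0 Fz 1.7 w 14.0
cmd 172.50 real 172.08 F -7.4 -> -7.1 Fz 1.6 w 14.1
cmd 172.75 real 172.08 F -9.9 -> -10.0 Fz 1.7 w 14.2
cmd 173.00 real 172.15 F -12.6 -> -11.6 Fz 1.7 w 14.0
cmd 173.25 real 172.20 F -14.6 -> -13.8 Fz 1.4 w 14.0
-13.8
-13.7
-13.8
-14.8
 t29.6 ee [461.7 -32.   91.9] F [  1.9 -15.1   0.6] M [-2.36 -0.27  0.05] w 13.8 gf 59
```

The force climbs linearly against a rigid stop at ≈172 mm. Hold about 15 N, ease off without pulling, release and retreat.

Run:
```python
from h import *
from rig import bot
b=np.array([-.2,-.4,-.3]); fax=lambda s:(np.array(s["ft_force"])-b)[:2]@D
bot.servo_line(tcp(173.35,-97,2.2,91.9),speed=4)
for i in range(5): bot.dwell(.25); print(round(fax(bot.read_state()),1),end=" ")
bot.servo_line(tcp(172.3,-97,2.2,91.9),speed=4); bot.dwell(.2); st(bot,"eased")
bot.move_gripper(45); bot.dwell(.2); st(bot,"open")
p=tcp(172.3,-97,2.2,190); bot.servo_line(p,speed=80); 
bot.move_to([400,-300,260],att(BY)); bot.dwell(.3); st(bot,"clear")
c=bot.read_camera("scene"); t=bot.read_camera("top"); np.savez("top5.npz",**t)
a=cv2.resize(c["image"][150:250,240:440],None,fx=4,fy=4,interpolation=cv2.INTER_CUBIC); d=cv2.resize(t["image"][145:195,200:400],None,fx=4,fy=4,interpolation=cv2.INTER_CUBIC)
cv2.imwrite("pics/end.png",np.vstack([a,d])[:600])
```

```text
-14.9 -15.2 -15.9 -15.2 -14.8 eased t31.7 ee [461.6 -32.1  91.9] F [ 1.4 -5.9  1.9] M [-1.08 -0.2  -0.06] w 13.8 gf 59
open t32.3 ee [461.6 -31.8  91.9] F [-1.3  0.1 -0.2] M [-0.   -0.01 -0.05] w 45.2 gf 0
clear t35.1 ee [ 400.3 -299.4  259.9] F [ 0.4 -0.4  0.8] M [-0.01  0.05  0.04] w 45.1 gf 0
```

View pics/end.png

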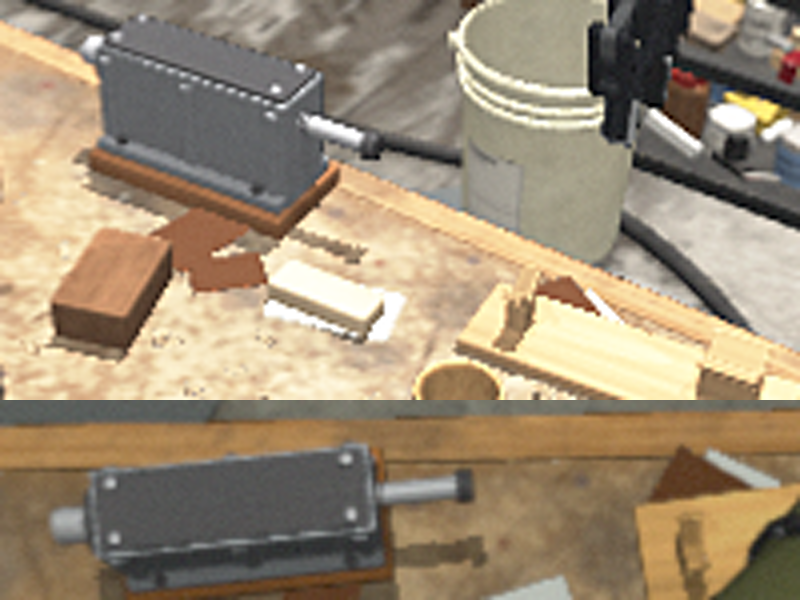

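The bar is seated with its head at top crop (465,487), about 60 mm of it projecting, the gripper is clear, and the nearby things in view have not moved.

```bash
python3 -c "
from rig import bot
print(bot.finish_job())"
```

```text
the job is handed in; nothing more can be done
None
```

The bar is seated on the stop, felt at about 172 mm by my estimate of the mouth position; I held a steady push of about 15 N for just over a second, let go, and handed the job in at about 35 s with nothing visibly disturbed.

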